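# Set the sieve shaker's slide control to its pointer

## Task

The next sieving run needs the shaker set anew: on the slide control with the orange grip, slide the grip along its track until it is level with the green pointer clipped to that control's edge, then let go. Leave the blue grip of the other control where it is set.

Things in the scene. Friction and masses are not known exactly. Their poses are not given: they have to be found in the camera images.
- orange_unit: control with the orange grip: grey case, white top, 180 (x) x 84 (y) x 34 mm, fixed to the worktop. Origin: centre of its underside; z up; x along the track, roughly away from the robot (within 18 degrees). Black slot mid-top is the track; the grip slides from x = -50 to +50 mm, starts in the near quarter, resists with about 2 N, stays where left
- orange_grip (a point): centre of the top face of the orange grip: a block 24 mm along the track, 28 mm across it, 30 mm tall, on a thin stem that holds it 7 mm above the case's top, white line across its middle; top face 71 mm above the worktop. Axes as those of orange_unit
- set_pointer: flat green pointer, 3 mm thick, 16 mm wide, clipped on the +y (left) edge of the orange control and fixed there. Origin: tip of its arrow on the case's top face, 22.5 mm beside the middle of the track; the arrow points straight across the track, to -y. Axes as those of orange_unit. It stands farther along the track (+x) than the grip's start
- blue_grip (a point): centre of the top face of the blue grip, to be left alone. Same size as the orange one, on a control alike, with a green pointer of its own, that stands about 15 cm to the left or right of the orange one

How it is judged:
By the outcome, as a careful person would: the job done as asked, in the order asked, and still so for the second after the job is handed in, with the robot touching nothing.
It also fails if it takes over 32 s, if anything falls off the work surface, if the arm or the gripper's body presses on something with over 40 N, if the wrist force passes 120 N, or if a joint passes its speed limit or range.

## Robot

A 6-joint arm with a two-finger parallel gripper is mounted at the origin on a cart in front of the work surface, level with it; the furniture and walls round the work are solid. World frame = base frame: x ahead of the robot, y to its left, z up, the work surface at z = 0. Lengths are in m, angles in rad, forces in N, time in s.
With the tool pointing down it reaches from about 0.35 to 0.775 m from the base axis. Payload 5.5 kg.
Tool frame: the origin (TCP) lies at the very end of the fingers, on their centre line; the grasp point (between the pads) lies 19 mm behind it; z points along the fingers, y is the line along which they close (so a half turn about z gives the same grasp; the last joint's range is limited). The gripper opens to 85 mm and grips with 20 to 120 N. Pads are 22 mm wide; open, the fingers measure 114 mm over their backs; the gripper's body (76 mm by 85 mm) begins 54 mm behind the grasp point. The pads swing forward as they close: fully open they stand 13 mm farther back than shut.
Start: joints at [-1.278, 0.313, 0.046, 1.304, 0, 1.431], TCP at [0.241, -0.522, 0.231] pointing down, gripper open.
Joint ranges: [-2.76, 2.76], [-0.86, 1.69], [-1.03, 1.26], [-2.2, 2.34], [-1.47, 1.5], [-3.14, 3.14]. Speed limits (rad/s): [2.57, 2.57, 3.14, 3.14, 3.14, 3.14].

## Interface

Orientations are given as a unit quaternion [x, y, z, w].
In Python, from bench import manip, imaging, models gives the robot as it stands. The module is installed in compiled form; this text tells all that it offers.
- The arm moves only by the tool send_rows, never from a script. Its argument "motion" is a list of rows, each a list of 6 numbers: the shift along the tool's x, y, z each as a share of 30 mm, from -1 to 1, then the turn, a rotation vector about the tool's x, y, z each as a share of 10 degrees, from -1 to 1. A call has 1 to 10 rows; each row shifts and turns the commanded pose from where the row before left it, along the tool's axes as they then stand; what a row does not reach is not made up. A row lasts 1/8 s, in which the tool goes at most 62.5 mm and 10.7 degrees, less where a joint would pass 70% of its speed; a pose out of reach is approached as far as the arm can. A call with a number of a shift or a turn outside -1 to 1 is refused whole. A call with a gripper value outside its range is refused whole. "jaw" is the gripper's target within -1 to 1 (shut at 1, half-way at 0, fully open at -1), set as the call begins (left out, the last holds). The fingers move at their own pace and stop on an object; "squeeze" is the grip in N (left out, the last holds). Time passes only in rows, so rows that do not move let the fingers close. It gives the time, the measured TCP pose, the force, the opening and the grip force at its end, in the units of the state.
- manip.get_state(): the state, without advancing time (a new reading comes with each control period).
- imaging.snapshot(name): name is "scene" or "top" or "wrist"; returns (picture, depth): 384x512x3 uint8, red, green, blue; 384x512 float32, m along the optical axis (not along the pixel's ray), 0 where there is no reading.
- imaging.camera_params(name): a dict with "fov_y" (degrees; the focal length in pixels is half the picture's height over the tangent of half this angle, whatever the lens; pixels are square), "cx", "cy" (the principal point, pixels), "cam_to_world" (4x4, takes a point from camera to world coordinates); the wrist camera has in their place "mount" (4x4, takes a point from camera to tool coordinates, whose origin is the TCP and whose axes are the flange's). Camera axes: x right, y down, z forward; pixel columns grow to the right and rows downward; lengths in m; the calibration is good to about 2 mm. A picture is of the moment at which its call begins: read the wrist's pose just before it. camera_params takes no time and is no camera call.
- manip.finish_job(): hands the job in; it is judged then, once.
Trained networks look in the newest picture that a camera, given by its name, has taken for a name from the list of things; names that differ only in an ending like _2 or _b are one class to them, and where a whole thing is asked for, a point or a joint stands for the part that bears it (a point fixed in the world has none). Each returns a list of dicts, best first, with "conf" (0 to 1); they miss things now and then, are a little off and sometimes report something else, mostly with a low value. They report only what shows in the picture. A call takes as long as a camera call.
- models.regions_of(camera, name): "pixels" (384x512 bool, what is visible of it) and "location" ([column, row] in pixels, amid what is visible of it).
- models.tip_of(camera, name): "location" ([column, row] in pixels: a listed point, or the origin of a listed thing).
The state is a dict: "time_s": time; "joints": joint angles; "qvel": joint speeds; "tau": joint torques, N m; "tool_pos": TCP position; "orientation": TCP orientation; "contact_force": force on the tool from outside, world axes, zero at the start; "torque": the same for the moment, N m; "finger_gap": finger opening in m; "grasp_force": force on a finger pad.
Only numpy, scipy, OpenCV 4.12 (cv2) and the standard library are available. Lean on these libraries where they do the work, as an engineer would, in place of code of your own. Each camera call takes 0.05 s, during which the arm holds its last target. There are 200 camera calls.

## Working session

There is one attempt and no reset: what is moved stays moved. The work goes in short steps, Python scripts to look and compute and a tool call to move; the robot and the scene stay as the last step left them, time stands still between calls to the robot, and variables do not carry over. Pictures are saved under pics/ and viewed, at most 10 in all, crops included, and the job is handed in when it is done.

Besides the shell and the picture viewer there is one more tool, called after "Emit:" as name(argument=value, ...), one argument or row to a line, values as JSON. send_rows: Moves the arm, as the interface text tells. Its arguments: {"type":"object","properties":{"motion":{"type":"array"},"jaw":{"type":"number"},"squeeze":{"type":"number"}},"required":["motion"]}

```bash
mkdir -p pics; cat > h.py <<'E'
import numpy as np, cv2
from bench import manip, imaging, models
from scipy.spatial.transform import Rotation as R
def c2w(cam):
    p=imaging.camera_params(cam)
    if 'cam_to_world' in p: return p,np.array(p['cam_to_world'])
    s=manip.get_state();T=np.eye(4);T[:3,:3]=R.from_quat(s['orientation']).as_matrix();T[:3,3]=s['tool_pos']
    return p,T@np.array(p['mount'])
def atz(cam,px,z):
    p,T=c2w(cam);f=192/np.tan(np.radians(p['fov_y'])/2)
    d=T[:3,:3]@np.array([(px[0]-p['cx'])/f,(px[1]-p['cy'])/f,1]);o=T[:3,3]
    return o+d*(z-o[2])/d[2]
def snap(cam,name):
    im,d=imaging.snapshot(cam);cv2.imwrite(f'pics/{name}.png',im[:,:,::-1]);return im,d
E
python3 - <<'E'
from h import *
for c in ['top','scene']:
    snap(c,c+'0')
    for n,z in [('orange_grip',.071),('set_pointer',.034),('blue_grip',.071),('orange_unit',0)]:
        for r in models.tip_of(c,n)[:3]: print(c,n,r['conf'],np.round(r['location'],1),atz(c,r['location'],z).round(4))
s=manip.get_state();print(s)
cv2.imwrite('pics/both.png',np.hstack([cv2.imread('pics/top0.png'),cv2.imread('pics/scene0.png')])[:, :])
E
python3 -c "
import cv2;i=cv2.imread('pics/both.png');cv2.imwrite('pics/both.png',cv2.resize(i,(800,300)))"
```

```text
top set_pointer 0.53 [268.5 186.3] [ 0.5593 -0.3542  0.034 ]
top blue_grip 0.44 [206.6 163.5] [ 0.6007 -0.2297  0.071 ]
top orange_unit 0.93 [280.4 199. ] [ 0.5359 -0.3819  0.    ]
scene orange_unit 0.87 [285.2 223.6] [ 0.5327 -0.3814  0.    ]
{'time_s': 0.5, 'joints': array([-1.27761230e+00,  3.13222084e-01,  4.60283718e-02,  1.30361204e+00,
        5.99509368e-06,  1.43119150e+00]), 'qvel': array([ 0.00027646, -0.00287604,  0.0004864 ,  0.00065954, -0.00019411,
       -0.00143439]), 'tau': array([-1.42948044e-03, -4.79992032e+01,  2.98539323e+01,  1.94777749e-03,
       -1.32958608e-04, -5.99388805e-08]), 'tool_pos': array([ 0.24114795, -0.52198979,  0.23128126]), 'orientation': array([ 9.76677947e-01,  2.14709541e-01,  2.62718398e-06, -4.92874922e-06]), 'contact_force': array([ 0.07731505, -0.32389083,  0.35477662]), 'torque': array([-0.012659  , -0.01350858, -0.00681131]), 'grasp_force': 0.0, 'finger_gap': 0.08560913661453398}
```

View pics/top0.png

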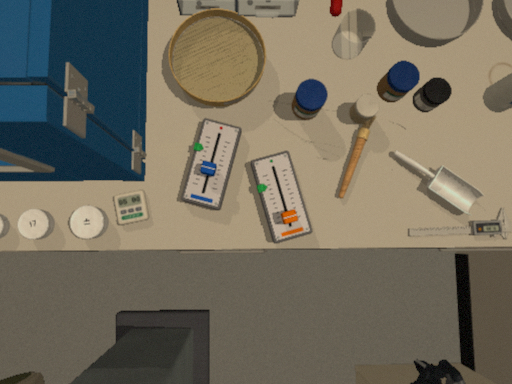

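The top view shows the orange control at about (281,197). Its grip is at (289,216), and its green pointer at (262,188) is on the left. The blue control is at (211,163).

```bash
python3 - <<'E'
from h import *
im=cv2.imread('pics/top0.png');p,T=c2w('top');print(p['fov_y'],T[:3,3].round(3))
hsv=cv2.cvtColor(im,cv2.COLOR_BGR2HSV)
def blobs(m,z,lab):
    n,l,s,c=cv2.connectedComponentsWithStats(m.astype('uint8'))
    for i in range(1,n):
        if s[i,4]>8: print(lab,s[i],c[i].round(1),atz('top',c[i],z).round(4))
H,S,V=hsv[...,0],hsv[...,1],hsv[...,2]
w=np.zeros(H.shape,bool);w[110:245,175:320]=1
blobs(w&(H>4)&(H<16)&(S>200)&(V>150),.071,'or'); blobs(w&(H>45)&(H<85)&(S>120),.036,'gr')
imaging.snapshot('top')
r=models.regions_of('top','orange_unit')
print(len(r))
if r:
    q=cv2.minAreaRect(np.argwhere(r[0]['pixels'])[:,::-1].astype(np.float32)); b=cv2.boxPoints(q)
    print(r[0]['conf'],[atz('top',x,.034).round(4)[:2] for x in b])
E
```

```text
48.19944263352057 [ 0.458 -0.29   0.91 ]
or [283 210  13   7  55] [288.7 213. ] [ 0.5023 -0.3906  0.071 ]
or [284 216  13   7  53] [290.4 219.3] [ 0.4897 -0.3938  0.071 ]
or [282 228  20   8  51] [291.7 231.5] [ 0.4661 -0.3959  0.071 ]
gr [194 143   9   8  54] [197.7 146.6] [ 0.642  -0.2087  0.036 ]
gr [257 185  10   8  55] [260.9 187.7] [ 0.5562 -0.3384  0.036 ]
1
0.76 [array([ 0.6141, -0.3141]), array([ 0.6387, -0.3983]), array([ 0.4631, -0.4458]), array([ 0.4401, -0.3628])]
```

Emit:
send_rows(
  motion=[
    [0, 0, 0, 0, 0, 0.92],
    [1, -0.2, 0.2, 0, 0, 0],
    [1, -0.2, 0.2, 0, 0, 0],
    [1, -0.2, 0.2, 0, 0, 0],
    [1, -0.2, 0.2, 0, 0, 0],
    [1, -0.2, 0.2, 0, 0, 0],
    [1, -0.2, 0.2, 0, 0, 0],
    [1, -0.2, 0.2, 0, 0, 0],
    [1, -0.2, 0.2, 0, 0, 0],
    [0.8, -0.2, 0.2, 0, 0, 0],
  ],
  jaw=-0.2,
)

```text
time_s: 1.85
tool_pos: [0.482, -0.3984, 0.1771]
orientation: [0.991, 0.136, 0.0, 0.0]
contact_force: [-0.0, 0.3, 0.1]
finger_gap: 0.0511
grasp_force: 0.0
```

```bash
python3 - <<'E'
from h import *
s=manip.get_state();print(s['time_s'],s['tool_pos'],R.from_quat(s['orientation']).as_matrix().round(4).tolist(),s['finger_gap'])
im,d=snap('wrist','w1')
for n,z in [('orange_grip',.071),('set_pointer',.034),('orange_unit',0)]:
    for r in models.tip_of('wrist',n)[:3]: print(n,r['conf'],np.round(r['location'],1),atz('wrist',r['location'],z).round(4))
print(imaging.camera_params('wrist'))
E
```

```text
1.85 [ 0.48203039 -0.3984285   0.17708757] [[0.963, 0.2694, 0.0002], [0.2694, -0.963, -0.0002], [0.0001, 0.0002, -1.0]] 0.0511355657905648
orange_grip 0.86 [256.2 175.1] [ 0.4948 -0.3916  0.071 ]
set_pointer 0.81 [230.6  77.8] [ 0.5594 -0.3517  0.034 ]
{'fov_y': 61.322193804722126, 'cx': 257.9100189123908, 'cy': 193.79456572489812, 'mount': array([[ 2.57569225e-05, -9.57032008e-01, -2.89982303e-01,
         7.34008843e-02],
       [ 9.99999596e-01,  2.85341501e-04, -8.52893556e-04,
        -5.25838694e-04],
       [ 8.98990418e-04, -2.89982164e-01,  9.57031628e-01,
        -1.43630278e-01],
       [ 0.00000000e+00,  0.00000000e+00,  0.00000000e+00,
         1.00000000e+00]])}
```

View pics/w1.png

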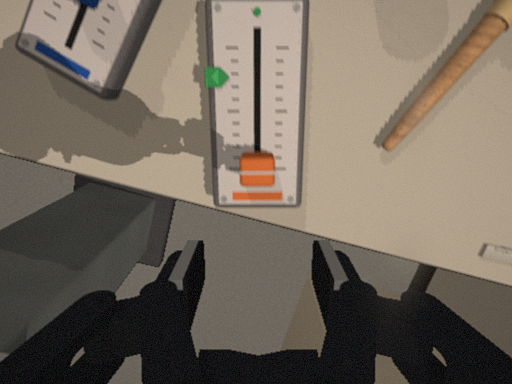

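The wrist view shows the grip at (257,174) and the pointer tip at (230,77). The slot runs straight up the picture, so the yaw is right. The grip has to travel about 73 mm.

Emit:
send_rows(
  motion=[
    [0.24, -0.05, 0.9, 0, 0, 0],
    [0.23, -0.05, 0.9, 0, 0, 0],
    [0, 0, 0.9, 0, 0, 0],
    [0, 0, 0.9, 0, 0, 0],
    [0, 0, 0.75, 0, 0, 0],
    [0, 0, 0, 0, 0, 0],
    [0, 0, 0, 0, 0, 0],
  ],
)

```text
time_s: 2.92
tool_pos: [0.4936, -0.3934, 0.048]
orientation: [0.991, 0.135, 0.0, 0.001]
contact_force: [-0.2, 0.7, -0.1]
finger_gap: 0.0511
grasp_force: 0.0
```

Emit:
send_rows(
  motion=[
    [0, 0, 0, 0, 0, 0],
    [0, 0, 0, 0, 0, 0],
    [0, 0, 0, 0, 0, 0],
    [0, 0, 0, 0, 0, 0],
    [0, 0, 0, 0, 0, 0],
  ],
  jaw=1,
  squeeze=30,
)

```text
time_s: 3.55
tool_pos: [0.4947, -0.3942, 0.0486]
orientation: [0.991, 0.136, 0.001, 0.002]
contact_force: [-0.7, -3.2, 6.0]
finger_gap: 0.0276
grasp_force: 35.1
```

Emit:
send_rows(
  motion=[
    [0.4, 0, 0, 0, 0, 0],
    [0.4, 0, 0, 0, 0, 0],
    [0.4, 0, 0, 0, 0, 0],
    [0.4, 0, 0, 0, 0, 0],
    [0.4, 0, 0, 0, 0, 0],
    [0.2, 0, 0, 0, 0, 0],
    [0, 0, 0, 0, 0, 0],
    [0, 0, 0, 0, 0, 0],
  ],
)

```text
time_s: 4.55
tool_pos: [0.5592, -0.3761, 0.0487]
orientation: [0.991, 0.136, 0.002, 0.002]
contact_force: [2.3, -2.7, 5.6]
finger_gap: 0.0276
grasp_force: 35.1
```

```bash
python3 - <<'E'
from h import *
u=np.array([.963,.2694]);v=np.array([-.2694,.963])
s=manip.get_state();t=s['tool_pos'];print(t.round(4),s['contact_force'].round(1),'moved',u@(t[:2]-[.4947,-.3942]))
im,d=snap('wrist','w2')
for n,z in [('orange_grip',.071),('set_pointer',.034)]:
    for r in models.tip_of('wrist',n)[:2]:
        w=atz('wrist',r['location'],z);print(n,r['conf'],np.round(r['location'],1),w.round(4),'rel tcp along',u@(w[:2]-t[:2]),v@(w[:2]-t[:2]))
E
```

```text
[ 0.5592 -0.3761  0.0487] [ 2.3 -2.7  5.6] moved 0.06699036311943922
orange_grip 0.65 [259.6 273.5] [ 0.5605 -0.3757  0.071 ] rel tcp along 0.0013431717303907936 2.1308788029655696e-05
set_pointer 0.55 [216.8 229.5] [ 0.5588 -0.3531  0.034 ] rel tcp along 0.005813621487611935 0.02230409024006874
```

View pics/w2.png

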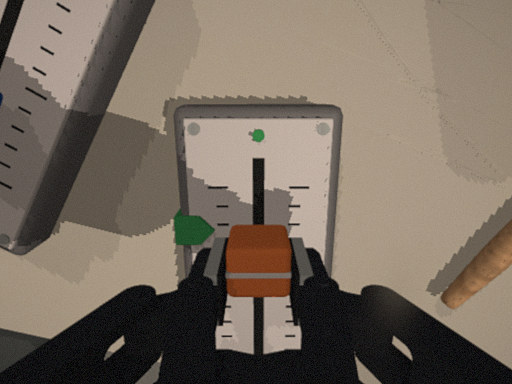

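The wrist view shows the grip's white line at about row 275 and the pointer tip at (215,230). About 5 mm remains.

Emit:
send_rows(
  motion=[
    [0.17, 0, 0, 0, 0, 0],
    [0, 0, 0, 0, 0, 0],
    [0, 0, 0, 0, 0, 0],
    [0, 0, 0, 0, 0, 0],
  ],
)

```text
time_s: 5.2
tool_pos: [0.5635, -0.3749, 0.0486]
orientation: [0.991, 0.136, 0.001, 0.002]
contact_force: [1.3, -3.9, 5.9]
finger_gap: 0.0273
grasp_force: 35.3
```

Emit:
send_rows(
  motion=[
    [0, 0, 0, 0, 0, 0],
    [0, 0, 0, 0, 0, 0],
    [0, 0, 0, 0, 0, 0],
    [0, 0, 0, 0, 0, 0],
  ],
  jaw=-0.2,
)

```text
time_s: 5.7
tool_pos: [0.562, -0.3729, 0.0464]
orientation: [0.991, 0.136, -0.0, -0.0]
contact_force: [-0.1, -0.3, -0.2]
finger_gap: 0.0515
grasp_force: 0.0
```

Emit:
send_rows(
  motion=[
    [0, 0, -0.8, 0, 0, 0],
    [0, 0, -1, 0, 0, 0],
    [0, 0, -1, 0, 0, 0],
    [0, 0, -1, 0, 0, 0],
    [-0.8, 0, 0, 0, 0, 0],
    [-0.8, 0, 0, 0, 0, 0],
    [0, 0, 0, 0, 0, 0],
    [0, 0, 0, 0, 0, 0],
  ],
)

```text
time_s: 6.7
tool_pos: [0.5164, -0.3861, 0.1608]
orientation: [0.991, 0.136, 0.0, 0.0]
contact_force: [0.4, -0.7, 0.2]
finger_gap: 0.0512
grasp_force: 0.0
```

```bash
python3 - <<'E'
from h import *
u=np.array([.963,.2694]);v=np.array([-.2694,.963])
s=manip.get_state();t=s['tool_pos'];print(t.round(4),s['time_s'])
im,d=snap('wrist','w3')
cv2.imwrite('pics/w3c.png',cv2.resize(im[20:220,160:360,::-1],(600,600),interpolation=cv2.INTER_CUBIC))
for n,z in [('orange_grip',.071),('set_pointer',.034)]:
    for r in models.tip_of('wrist',n)[:2]:
        w=atz('wrist',r['location'],z);print(n,r['conf'],np.round(r['location'],1),w.round(4),u@w[:2],v@w[:2])
# track direction rows: level line image check
hsv=cv2.cvtColor(im,cv2.COLOR_RGB2HSV)
m=((hsv[...,0]>45)&(hsv[...,0]<85)&(hsv[...,1]>120)).astype('uint8')
n,l,st,c=cv2.connectedComponentsWithStats(m)
for i in range(1,n):
    if st[i,4]>50:
        w=atz('wrist',c[i],.037);print('green',st[i],c[i],u@w[:2],v@w[:2])
E
```

```text
[ 0.5164 -0.3861  0.1608] 6.7
orange_grip 0.58 [261.5 131.3] [ 0.5645 -0.3744  0.071 ] 0.4427341863248539 -0.5126281659580747
set_pointer 0.63 [233.  122.8] [ 0.5612 -0.3514  0.034 ] 0.4457846686596889 -0.4896337999037954
green [207 115  25  20 368] [217.3423913  124.98369565] 0.4442819676560769 -0.47713803871466026
```

View pics/w3c.png

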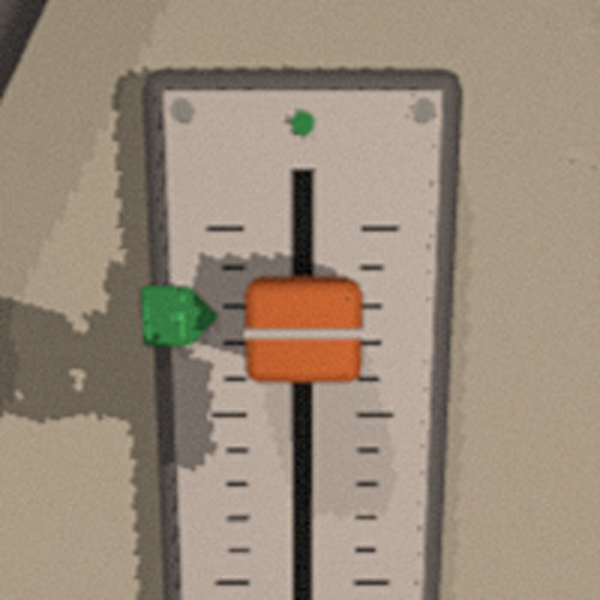

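The crop shows the white line at y=334 and the pointer tip at y=317. Allowing for parallax, the grip is within about 1–2 mm of level. I'll put the camera straight above it, which removes the parallax.

Emit:
send_rows(
  motion=[
    [-0.8, 0, 0, 0, 0, 0],
    [0, 0, 0, 0, 0, 0],
    [0, 0, 0, 0, 0, 0],
  ],
)

```text
time_s: 7.22
tool_pos: [0.4935, -0.3925, 0.1608]
orientation: [0.991, 0.136, 0.0, 0.0]
contact_force: [0.5, 0.7, -0.9]
finger_gap: 0.0509
grasp_force: 0.0
```

```bash
python3 - <<'E'
from h import *
u=np.array([.963,.2694]);v=np.array([-.2694,.963])
s=manip.get_state();t=s['tool_pos'];print(t.round(4),R.from_quat(s['orientation']).as_matrix()[:,0].round(4))
im,d=snap('wrist','w4')
p,T=c2w('wrist');print('cam',u@T[:2,3],v@T[:2,3])
cv2.imwrite('pics/w4c.png',cv2.resize(im[20:170,180:330,::-1],(600,600),interpolation=cv2.INTER_CUBIC))
hsv=cv2.cvtColor(im,cv2.COLOR_RGB2HSV);H,S,V=[hsv[...,i] for i in range(3)]
g=(H>45)&(H<85)&(S>100);n,l,st,c=cv2.connectedComponentsWithStats(g.astype('uint8'))
i=1+np.argmax(st[1:,4]);ys,xs=np.where(l==i);print('green',st[i])
w=atz('wrist',[(xs.min()+xs.max())/2,(ys.min()+ys.max())/2],.037);print('green mid',u@w[:2])
for k in range(5):
    x=xs.max()-k;yy=ys[xs==x];w=atz('wrist',[x,yy.mean()],.037);print('tip',x,yy.mean(),u@w[:2],v@w[:2])
o=(H<16)&(S>150)&(V>100);o[170:]=0
ys,xs=np.where(o);x0,x1=xs.min()+4,xs.max()-4;print('or',xs.min(),xs.max(),ys.min(),ys.max())
sl=S[ys.min()+6:ys.max()-5,x0:x1].astype(float).mean(1);wt=np.clip(sl.max()*.8-sl,0,None)
y=ys.min()+6+(wt*np.arange(len(sl))).sum()/wt.sum();w=atz('wrist',[(x0+x1)/2,y],.071);print('line',y,u@w[:2],v@w[:2])
E
```

```text
[ 0.4935 -0.3925  0.1608] [9.631e-01 2.691e-01 5.000e-04]
cam 0.4429127049643247 -0.5103669121316441
green [206  84  25  21 417]
green mid 0.4442878887282586
tip 230 94.5 0.4439102253112473 -0.488171105563428
tip 229 94.5 0.4439102518696088 -0.48738138681137055
tip 228 94.5 0.4439102784280616 -0.4865916653421623
tip 227 94.5 0.44391030498660583 -0.4858019411557893
tip 226 95.0 0.4435326692266107 -0.485001427090709
or 241 280 78 113
line 95.8237465395263 0.4429093927828659 -0.512018073953763
```

View pics/w4c.png

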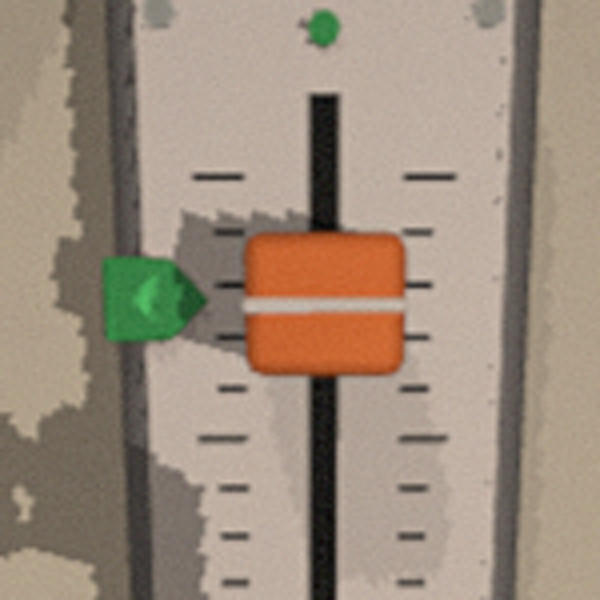

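Seen from straight above, the line is at u=0.4429 m along the track and the tip at 0.4439 m, so the grip is about 1 mm short. There is plenty of time, so I'll correct it.

Emit:
send_rows(
  motion=[
    [0.8, 0.05, 0, 0, 0, 0],
    [0.8, 0, 0, 0, 0, 0],
    [0.83, 0, 0, 0, 0, 0],
    [0, 0, 0.95, 0, 0, 0],
    [0, 0, 0.95, 0, 0, 0],
    [0, 0, 0.95, 0, 0, 0],
    [0, 0, 0.9, 0, 0, 0],
    [0, 0, 0, 0, 0, 0],
    [0, 0, 0, 0, 0, 0],
  ],
)

```text
time_s: 8.4
tool_pos: [0.5643, -0.3747, 0.0492]
orientation: [0.991, 0.136, 0.0, 0.0]
contact_force: [0.0, -0.6, 0.7]
finger_gap: 0.0513
grasp_force: 0.0
```

Emit:
send_rows(
  motion=[
    [0, 0, 0, 0, 0, 0],
    [0, 0, 0, 0, 0, 0],
    [0, 0, 0, 0, 0, 0],
    [0, 0, 0, 0, 0, 0],
    [0, 0, 0, 0, 0, 0],
  ],
  jaw=1,
)

```text
time_s: 9.02
tool_pos: [0.5644, -0.3749, 0.0501]
orientation: [0.991, 0.136, 0.001, 0.001]
contact_force: [0.7, 1.9, 5.6]
finger_gap: 0.0275
grasp_force: 32.0
```

```bash
python3 - <<'E'
from h import *
s=manip.get_state();print(s['tool_pos'],s['tool_pos'][:2]@[.963,.2694],s['contact_force'])
E
```

```text
[ 0.56438122 -0.37491268  0.05011779] 0.4424976373847672 [0.6591348  1.91326167 5.5903958 ]
```

Target TCP u ≈ 0.4435.

Emit:
send_rows(
  motion=[
    [0.05, 0, 0, 0, 0, 0],
    [0, 0, 0, 0, 0, 0],
    [0, 0, 0, 0, 0, 0],
  ],
)

```text
time_s: 9.4
tool_pos: [0.5653, -0.3747, 0.0501]
orientation: [0.991, 0.136, 0.001, 0.001]
contact_force: [-1.2, 1.0, 6.6]
finger_gap: 0.0271
grasp_force: 32.1
```

```bash
python3 - <<'E'
from h import *
s=manip.get_state();print(s['tool_pos'],s['tool_pos'][:2]@[.963,.2694],s['contact_force'])
E
```

```text
[ 0.56527612 -0.37467096  0.05012034] 0.4434245451031426 [-1.20172499  1.04582545  6.58310604]
```

It moved 0.93 mm. Now I'll release, retreat and check.

Emit:
send_rows(
  motion=[
    [0, 0, 0, 0, 0, 0],
    [0, 0, 0, 0, 0, 0],
    [0, 0, 0, 0, 0, 0],
    [0, 0, 0, 0, 0, 0],
  ],
  jaw=-0.2,
)

```text
time_s: 9.9
tool_pos: [0.5648, -0.374, 0.0481]
orientation: [0.991, 0.136, -0.0, -0.0]
contact_force: [0.6, -0.3, -0.2]
finger_gap: 0.0511
grasp_force: 0.0
```

Emit:
send_rows(
  motion=[
    [0, 0, -0.8, 0, 0, 0],
    [0, 0, -1, 0, 0, 0],
    [0, 0, -1, 0, 0, 0],
    [0, 0, -0.9, 0, 0, 0],
    [-0.8, 0, 0, 0, 0, 0],
    [-0.8, 0, 0, 0, 0, 0],
    [-0.83, 0, 0, 0, 0, 0],
    [0, 0, 0, 0, 0, 0],
    [0, 0, 0, 0, 0, 0],
  ],
)

```text
time_s: 11.02
tool_pos: [0.4951, -0.3937, 0.1594]
orientation: [0.991, 0.136, 0.0, 0.0]
contact_force: [1.0, 0.1, -0.5]
finger_gap: 0.0508
grasp_force: 0.0
```

```bash
python3 - <<'E'
from h import *
im,d=snap('wrist','w5')
cv2.imwrite('pics/w5c.png',cv2.resize(im[20:170,180:330,::-1],(600,600),interpolation=cv2.INTER_CUBIC))
E
```

```text
(no output)
```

View pics/w5c.png

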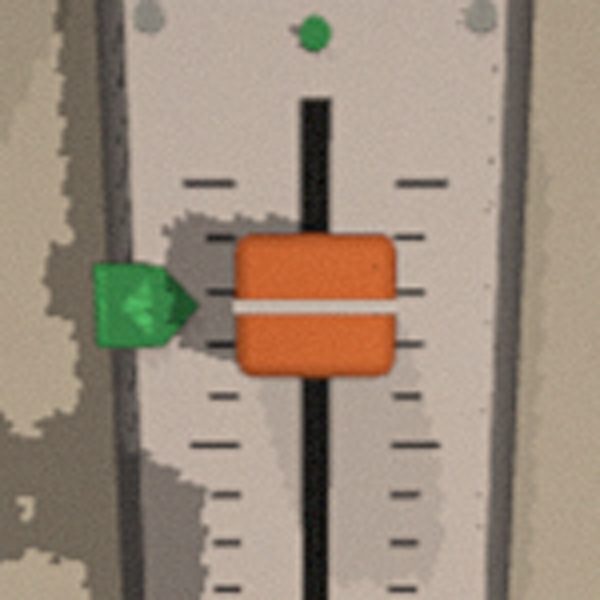

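The white line (y≈306) is now level with the pointer tip (y≈306), and the gripper is clear.

```bash
python3 -c "
from bench import manip
print(manip.finish_job())"
```

```text
the job is handed in; nothing more can be done
None
```

The orange grip is level with its green pointer in the last wrist picture and has been let go; I never went near the blue grip, and I handed the job in at about 11 s.

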